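# Open the cartridge bay of the blood analyser

## Task

Open the cartridge bay of the desktop blood analyser: press down the release tab in front of its lid so that the lid springs part of the way up by itself, then gently push the lid over backwards with the fingertips until it rests fully open. Only press and push: do not grip or lift anything, and leave the analyser and everything lying around it where they are.

Things in the scene. Friction and masses are not known exactly. Their poses are not given: they have to be found in the camera images.
- analyser: white plastic instrument standing loose on rubber feet, 210 mm deep (x), 240 wide (y), 62 high, 2.6 kg; display and keypad on its left (+y), lidded bay right of the middle. Origin under its centre on the table; x from the front (robot side) to the back, y to its left. Round the tab, in front of the bay (x below -61 mm, y -80 to +25), the housing is only 40 mm high
- lid (a joint): hinge of the flat grey lid (101 mm from hinge to front edge, 110 wide, 8 thick, 0.1 kg); 0 closed and latched, grows as it opens up and backwards, rad. Unlatched, a spring pin lifts it to about 0.7 within half a second. Let go between 0.7 and upright (1.57) it falls back to 0.7; past about 1.6 its weight carries it to its stop at 1.9, fully open. Pushing takes under 2 N
- lid_hinge (a point): middle of the lid's hinge line, fixed on the analyser at (45, -35, 62) mm of its frame; the hinge line runs along the analyser's y
- lid_front (a point): middle of the lower front edge of the lid, 101 mm from the hinge; moves with the lid. Closed it lies at (-56, -35, 62) mm of the analyser's frame, sprung up about 65 mm higher. It rises in an arc about the hinge: a finger pushing on it should rise with it, since a purely level push on the half-raised lid binds by friction
- release_tab (a joint): rocking grey release tab, 0 at rest to 0.30 pressed fully down, rad; springs back when let go. It unlatches the lid at about 0.15 (4 to 5 mm down at the pad's middle, about 3 N; fully down 8 to 9 mm, about 4.5 N)
- tab_pad (a point): middle of the top of the tab's ribbed pad, the place to press: 26 mm (x) by 44 (y), 58 mm above the table, at (-93, -35, 58) mm of the analyser's frame, 37 mm in front of the closed lid's edge. Behind the pad a 30 mm wide latch pawl, part of the tab, stands up to 75 mm above the table at x = -72 to -61 mm
- syringe1: capped plastic syringe lying along its x, about 110 mm long, 14 mm thick, in front of the analyser; origin under its middle. Leave alone
- syringe2: another such syringe, left of the analyser. Leave alone
- syringe3: another such syringe, left of the analyser. Leave alone
- meter: hand-held blue-grey meter lying flat, 62 x 95 x 20 mm, left of the analyser; origin under its middle. Leave alone
- vial: small white strip vial standing upright, 30 mm across, 48 mm high, right of the analyser; origin under its middle. Leave alone
- pouch: black case lying flat, 100 x 70 x 32 mm, right of the analyser; origin under its middle. Leave alone

How it is judged:
By the outcome, as a careful person would: the job done as asked, in the order asked, and still so for the second after the job is handed in, with the robot touching nothing.
It also fails if it takes over 43 s, if anything falls off the work surface, if the arm or the gripper's body presses on something with over 40 N, if the wrist force passes 120 N, or if a joint passes its speed limit or range.

## Robot

A 6-joint arm with a two-finger parallel gripper is mounted at the origin on the work surface. World frame = base frame: x ahead of the robot, y to its left, z up, the work surface at z = 0. Lengths are in m, angles in rad, forces in N, time in s.
With the tool pointing down it reaches from about 0.35 to 0.975 m from the base axis. Payload 4.9 kg.
Tool frame: the origin (TCP) lies midway between the tips of the shut fingers; the grasp point (between the pads) lies 19 mm behind it; z points along the fingers, y is the line along which they close (so a half turn about z gives the same grasp; the last joint's range is limited). The gripper opens to 85 mm and grips with 20 to 120 N. Pads are 22 mm wide; open, the fingers measure 114 mm over their backs; the gripper's body (76 mm by 85 mm) begins 54 mm behind the grasp point. The pads swing forward as they close: fully open they stand 13 mm farther back than shut.
Start: joints at [-1.458, 0.053, 1.613, -0, 1.476, -0.119], TCP at [0.144, -0.608, 0.231] pointing down, gripper open.
Joint ranges: [-3.01, 3.01], [-1.01, 2.22], [0.06, 2.58], [-1.02, 4.17], [0.09, 2.62], [-3.14, 3.14]. Speed limits (rad/s): [2.57, 2.57, 3.14, 3.14, 3.14, 3.14].

## Interface

Orientations are given as a unit quaternion [w, x, y, z].
In Python, from plant import manip gives the robot as it stands.
- The arm moves only by the shell command python3 shift.py 'ROWS'. ROWS is a JSON list of rows, 1 to 5 of them, each an object with the fields finger_gap (the opening from 0.0 (shut) to 1.0 (fully open)), tx, ty, tz (the shift in parts of the range, where 1.0 means 0.6 m), drx, dry, drz (a rotation vector in normalised numbers (1 is 4 rad)); a field left out counts as zero (the opening has to be given); each row shifts and turns the commanded pose from where the row before left it, along the tool's axes as they then stand; what a row does not reach is not made up. A row lasts 1/8 s, in which the tool goes at most 0.0625 m and 0.188 rad, less where a joint would pass 70% of its speed; a pose out of reach is approached as far as the arm can. The fingers move at their own pace and stop on an object; the grip force is fixed at half the most. Time passes only in rows, so rows that do not move let the fingers close. It prints the time, the measured TCP pose, the force, the opening and the grip force at its end. Shift and turn numbers lie between -1 and 1, and a call with a number outside is refused. Input that does not fit is refused with a message, and nothing moves.
- manip.state(): the state, without advancing time (a new reading comes with each control period).
- manip.grab_frame(name): name is "side" or "top" or "wrist"; returns the picture (384x512x3 uint8, red, green, blue); there is no depth.
- manip.camera_params(name): a dict with "intrinsics" (3x3 intrinsics, pixels), "xyz" and "orientation" of the camera in the world. Camera axes: x right, y down, z forward; pixel columns grow to the right and rows downward; lengths in m; the calibration is good to about 2 mm. The wrist camera is an equidistant fisheye: a pixel r from the principal point sees the ray r / f radians off the axis. A picture is of the moment at which its call begins: read the wrist's pose just before it. camera_params takes no time and is no camera call; for the wrist camera it gives the pose at the moment of the call.
- manip.job_done(): hands the job in; it is judged then, once.
The state is a dict: "time": time; "joint_pos": joint angles; "joint_vel": joint speeds; "joint_efforts": joint torques, N m; "tool_pos": TCP position; "tool_rot": TCP orientation; "contact_force": force on the tool from outside, world axes, zero at the start; "ft_torque": the same for the moment, N m; "gripper_width": opening from 0.0 (shut) to 1.0 (fully open); "grasp_force": force on a finger pad.
Only numpy, scipy, OpenCV 4.12 (cv2) and the standard library are available. Lean on these libraries where they do the work, as an engineer would, in place of code of your own. Each camera call takes 0.05 s, during which the arm holds its last target. There are 200 camera calls.

## Working session

There is one attempt and no reset: what is moved stays moved. The work goes in short steps, Python scripts to look and compute and a shell command to move; the robot and the scene stay as the last step left them, time stands still between calls to the robot, and variables do not carry over. Pictures are saved under pics/ and viewed, at most 10 in all, crops included, and the job is handed in when it is done.

```bash
ls; mkdir -p pics; python3 - <<'E'
from plant import manip
import cv2,numpy as np
ims=[]
for n in("side","top"):
    im=manip.grab_frame(n);cv2.imwrite(f"pics/{n}0.png",im[:,:,::-1])
    p=manip.camera_params(n);print(n,np.round(np.array(p["intrinsics"]),1).tolist(),p["xyz"],p["orientation"])
s=manip.state();print(s)
E
```

```text
pics
plant.py
shift.py
side [[463.5, 0.0, 250.8], [0.0, 463.5, 186.1], [0.0, 0.0, 1.0]] [0.21369356 0.69495814 0.74819997] [ 0.09095133 -0.23448687  0.88771975 -0.38561302]
top [[419.8, 0.0, 260.1], [0.0, 419.8, 182.0], [0.0, 0.0, 1.0]] [0.4441482  0.07936031 0.87058703] [ 0.05522418 -0.69731226  0.71196058 -0.06179023]
{'time': 0.1, 'joint_pos': array([-1.45795210e+00,  5.33064353e-02,  1.61415034e+00,  1.79362765e-05,
        1.47598065e+00, -1.18941843e-01]), 'joint_vel': array([ 0.00183465, -0.00124417, -0.00264307, -0.00201423, -0.00097855,
        0.00064077]), 'joint_efforts': array([ 2.92647110e-04, -3.94904995e+01, -3.71365178e+01, -1.53100414e-04,
        3.91585272e-03,  3.83813685e-06]), 'tool_pos': array([ 0.14355037, -0.6077212 ,  0.23018007]), 'tool_rot': array([-9.22355915e-04,  9.93291592e-01,  1.15632880e-01,  1.17392041e-05]), 'contact_force': array([ 0.72141941,  0.50007152, -0.26169673]), 'ft_torque': array([-0.03459691,  0.01161406, -0.0174181 ]), 'grasp_force': 0.0, 'gripper_width': 0.9998014768343358}
```

View pics/side0.png

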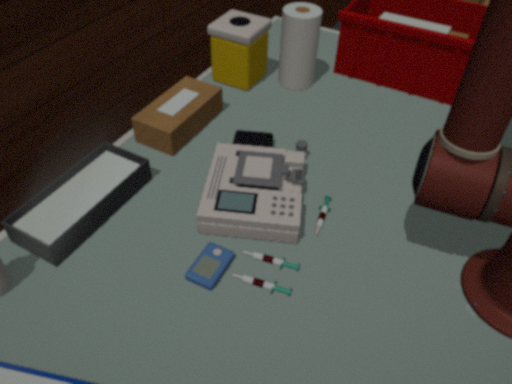

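View pics/top0.png

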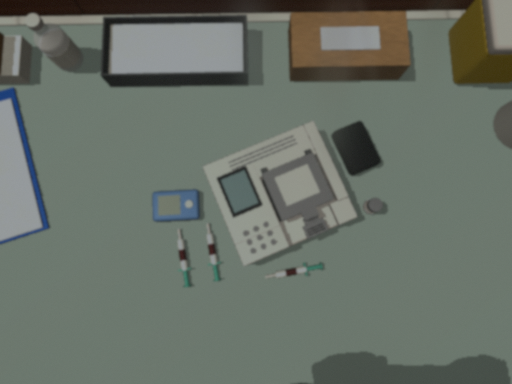

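The side view shows the analyser with the lid near (260,170) and the tab near (293,172). In the top view the lid is at (297,187), the tab at (315,222), syringe1 at (295,271), the vial at (374,206) and the pouch at (356,148). Next I'll enlarge both and measure.

```bash
cat > h.py <<'E'
import numpy as np,cv2
from plant import manip
from scipy.spatial.transform import Rotation as R
def rot(q): return R.from_quat(np.r_[q[1:],q[0]]).as_matrix()
def ray(n,px):
    p=manip.camera_params(n);K=np.array(p["intrinsics"]);d=rot(p["orientation"])@np.linalg.solve(K,np.r_[px,1.])
    return np.array(p["xyz"]),d/np.linalg.norm(d)
def plane(n,px,z):
    o,d=ray(n,px);return o+d*(z-o[2])/d[2]
def tri(a,b):
    (o1,d1),(o2,d2)=ray("top",a),ray("side",b)
    s=np.linalg.lstsq(np.c_[d1,-d2],o2-o1,rcond=None)[0]
    p,q=o1+s[0]*d1,o2+s[1]*d2;return (p+q)/2,np.linalg.norm(p-q)
def proj(n,X):
    p=manip.camera_params(n);c=rot(p["orientation"]).T@(np.array(X)-p["xyz"]);u=np.array(p["intrinsics"])@c;return u[:2]/u[2]
E
python3 - <<'E'
import cv2,numpy as np
t=cv2.imread("pics/top0.png");s=cv2.imread("pics/side0.png")
a=cv2.resize(t[115:285,195:395],None,fx=2.0*1.75,fy=3.5,interpolation=cv2.INTER_CUBIC)
cv2.imwrite("pics/topc.png",a)
b=cv2.resize(s[125:250,190:345],None,fx=4.5,fy=4.5,interpolation=cv2.INTER_CUBIC)
cv2.imwrite("pics/sidec.png",b);print(a.shape,b.shape)
E
```

```text
(595, 700, 3) (562, 698, 3)
```

View pics/topc.png

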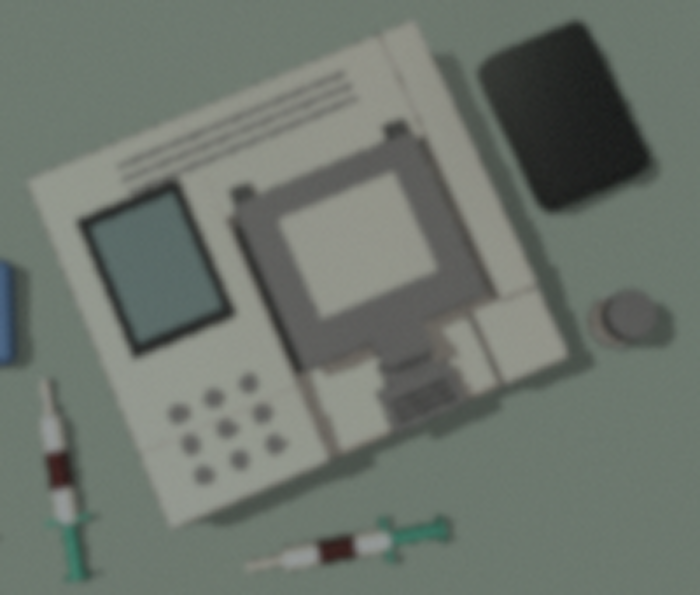

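View pics/sidec.png

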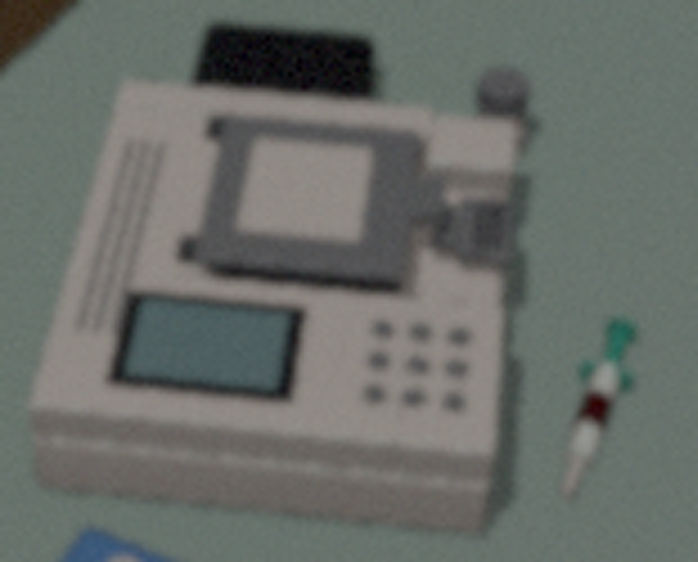

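```bash
python3 - <<'E'
from h import *
from scipy.optimize import least_squares
T=lambda x,y:np.array([195+x/3.5,115+y/3.5]); S=lambda x,y:np.array([190+x/4.5,125+y/4.5])
tc=[T(30,182),T(415,22),T(568,355),T(172,525)]; sc=[S(35,407),S(128,80),S(520,118),S(497,455)]
m=np.array([[105,120],[105,-120],[-105,-120],[-105,120]])/1e3
P=[tri(a,b) for a,b in zip(tc,sc)]
for p,e in P: print("corner",p.round(4),round(e,4))
Q=np.array([plane("top",a,.062)[:2] for a in tc]+[plane("side",b,.062)[:2] for b in sc]); M=np.r_[m,m]
def f(v):
    c,s=np.cos(v[2]),np.sin(v[2]);return (M@np.array([[c,s],[-s,c]])+v[:2]-Q)
r=least_squares(lambda v:f(v).ravel(),[.5,0,0]);v=r.x;print("pose",v.round(4),(f(v)*1e3).round(1).tolist())
c,s=np.cos(v[2]),np.sin(v[2])
W=lambda x,y,z:np.r_[np.array([[c,-s],[s,c]])@[x,y]+v[:2],z]
print("pad pred",W(-.093,-.035,.058).round(4),"meas",tri(T(427,397),S(487,224)),plane("top",T(427,397),.058).round(4))
print("hinge",W(.045,-.035,.062).round(4),"front",W(-.056,-.035,.070).round(4))
# mask check
im=cv2.imread("pics/top0.png").astype(int);g=(im[:,:,2]-im[:,:,1]>=-4)&(im.sum(2)>330)
g=cv2.morphologyEx(g.astype(np.uint8),cv2.MORPH_OPEN,np.ones((3,3)))
for cn in cv2.findContours(g,0,2)[0]:
    q=cv2.minAreaRect(cn)
    if 6000<cv2.contourArea(cn)<30000: print(q,[plane("top",b,.062)[:2].round(4).tolist() for b in cv2.boxPoints(q)])
for n,px in(("syr",T(350,548)),("syr tip",T(248,567)),("syr end",T(450,530))): print(n,plane("top",px,.007).round(3))
print("vial",plane("top",T(632,315),.048).round(3))
E
```

```text
corner [0.6101 0.1803 0.059 ] 0.0038
corner [ 0.6986 -0.0401  0.0616] 0.0039
corner [ 0.5057 -0.1168  0.0611] 0.0052
corner [0.4181 0.1031 0.0595] 0.0056
pose [0.5576 0.0325 0.3815] [[-0.9, 2.2], [-0.6, -0.5], [-3.2, -2.3], [-5.3, 0.8], [4.0, 0.7], [3.5, 0.0], [1.9, -1.4], [0.7, 0.5]]
pad pred [ 0.4843 -0.0346  0.058 ] meas (array([ 0.4860357 , -0.03801874,  0.05622631]), np.float64(0.001976400723285434)) [ 0.4869 -0.0374  0.058 ]
hinge [0.6124 0.0167 0.062 ] front [ 0.5187 -0.0209  0.07  ]
syr [0.404 0.003 0.007]
syr tip [0.395 0.062 0.007]
syr end [ 0.413 -0.055  0.007]
vial [ 0.531 -0.157  0.048]
```

The triangulated corners come out at z 59–62 mm against 62 expected, the pad at 56 mm against 58, and the two pad estimates agree within 4 mm. So the analyser pose is (0.558, 0.033) with yaw 0.38. I'll shut the fingers and travel over.

The rows are not in the units I measure in: shifts go in shares of 0.6 m and turns go in shares of 4 rad. I convert before sending: -0.04 m / 0.6 = -0.0667, 0.038 m / 0.6 = 0.0633.

```bash
python3 shift.py '[{"finger_gap":0, "tx":0.0633, "ty":-0.0667}, {"finger_gap":0, "tx":0.0633, "ty":-0.0667}, {"finger_gap":0, "tx":0.0633, "ty":-0.0667}, {"finger_gap":0, "tx":0.0633, "ty":-0.0667}, {"finger_gap":0, "tx":0.0633, "ty":-0.0667}]'
python3 shift.py '[{"finger_gap":0, "tx":0.0633, "ty":-0.0667}, {"finger_gap":0, "tx":0.0633, "ty":-0.0667}, {"finger_gap":0, "tx":0.0633, "ty":-0.0667}, {"finger_gap":0, "tx":0.0633, "ty":-0.0667}, {"finger_gap":0, "tx":0.0633, "ty":-0.0667}]'
python3 shift.py '[{"finger_gap":0, "drz":-0.0375}, {"finger_gap":0, "dry":0.045}, {"finger_gap":0, "dry":0.03}, {"finger_gap":0}]'
cat > st.py <<'E'
from h import *
# TCP in the analyser's frame (mm), and any target given in that frame -> shift in tool axes
import sys
v=[.5576,.0325,.3815];s=manip.state();A=R.from_euler("z",v[2]).as_matrix();Rt=rot(s["tool_rot"])
p=A.T@(s["tool_pos"]-np.r_[v[:2],0]);print("t",round(s["time"],2),"tcp in analyser",(p*1e3).round(1),"F",s["contact_force"].round(1),"tool axes in analyser (cols)",(A.T@Rt).round(3).tolist())
for a in sys.argv[1:]:
    t=np.array([float(k) for k in a.split(",")])/1e3;print(a,"shift",(Rt.T@A@(t-p)).round(4),"rotvec",R.from_matrix(Rt.T@A@R.from_euler("x",np.pi).as_matrix()).as_rotvec().round(3));p=t
E
python3 st.py -- 2>/dev/null -95,-36,150 || python3 st.py " -95,-36,150"
```

```text
time: 0.72
tool_pos: [0.283, -0.3682, 0.2308]
tool_rot: [-0.0, 0.993, 0.115, 0.0]
contact_force: [1.0, 0.3, 0.2]
gripper_width: 0.001
grasp_force: 0.0
time: 1.35
tool_pos: [0.4219, -0.1299, 0.231]
tool_rot: [0.0, 0.993, 0.116, 0.0]
contact_force: [0.8, -0.7, 0.5]
gripper_width: 0.002
grasp_force: 0.0
time: 1.85
tool_pos: [0.4202, -0.1321, 0.2303]
tool_rot: [-0.028, 0.971, 0.186, 0.146]
contact_force: [0.7, -0.7, 0.7]
gripper_width: 0.0
grasp_force: 0.0
t 1.85 tcp in analyser [-188.7 -101.6  230.3] F [ 0.7 -0.7  0.7] tool axes in analyser (cols) [[0.956, -0.002, 0.294], [-0.002, -1.0, -0.0], [0.294, -0.001, -0.956]]
t 1.85 tcp in analyser [-188.7 -101.6  230.3] F [ 0.7 -0.7  0.7] tool axes in analyser (cols) [[0.956, -0.002, 0.294], [-0.002, -1.0, -0.0], [0.294, -0.001, -0.956]]
 -95,-36,150 shift [ 0.0658 -0.0658  0.1043] rotvec [-0.    -0.299 -0.002]
```

Scaled: 0.04 m / 0.6 = 0.0667, 0.033 m / 0.6 = 0.055.

```bash
python3 shift.py '[{"finger_gap":0, "tx":0.0433, "ty":-0.0367, "tz":0.05}, {"finger_gap":0, "tx":0.0433, "ty":-0.0367, "tz":0.05}, {"finger_gap":0, "tx":0.01, "ty":-0.0367, "tz":0.0667}, {"finger_gap":0, "tz":0.055}, {"finger_gap":0}]'
python3 st.py " -91,-36,85"; python3 - <<'E'
from h import *
im=manip.grab_frame("side");a=im[90:250,190:390];b=manip.grab_frame("wrist")
a=cv2.resize(a,(480,384),interpolation=cv2.INTER_CUBIC);b=cv2.resize(b[:, :],(320,240))
c=np.zeros((384,800,3),np.uint8);c[:,:480]=a;c[:240,480:]=b;cv2.imwrite("pics/hover.png",c[:,:,::-1])
E
```

```text
time: 2.48
tool_pos: [0.4832, -0.0335, 0.1181]
tool_rot: [-0.03, 0.971, 0.189, 0.143]
contact_force: [0.1, 0.2, 0.7]
gripper_width: -0.001
grasp_force: 0.0
t 2.48 tcp in analyser [-93.7 -33.6 118.1] F [0.1 0.2 0.7] tool axes in analyser (cols) [[0.957, 0.003, 0.289], [0.001, -1.0, 0.005], [0.289, -0.004, -0.957]]
 -91,-36,85 shift [-0.007   0.0026  0.0325] rotvec [-0.005 -0.293  0.002]
```

View pics/hover.png

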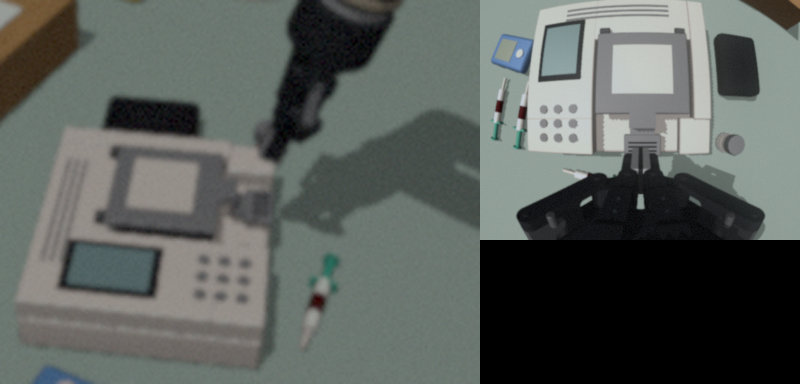

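The wrist view shows the fingers centred on the tab pad at (643,143), with the lid still closed and straight ahead. The side view shows the fingertips above the pad, clear of syringe1. I'll go down now, slowly near contact.

Scaled: 0.024 m / 0.6 = 0.04, -0.006 m / 0.6 = -0.01.

```bash
python3 shift.py '[{"finger_gap":0, "tx":-0.01, "ty":0.0017, "tz":0.04}, {"finger_gap":0, "tx":-0.01, "ty":0.0017, "tz":0.04}, {"finger_gap":0}]'; python3 st.py
python3 shift.py '[{"finger_gap":0, "tx":-0.002, "tz":0.0067}, {"finger_gap":0, "tx":-0.001, "tz":0.0033}, {"finger_gap":0, "tx":-0.001, "tz":0.0033}, {"finger_gap":0}]'; python3 st.py
```

```text
time: 2.95
tool_pos: [0.4877, -0.0363, 0.072]
tool_rot: [-0.029, 0.971, 0.187, 0.146]
contact_force: [-1.0, 1.0, 0.3]
gripper_width: -0.0
grasp_force: 0.0
t 2.95 tcp in analyser [-90.5 -37.9  72. ] F [-1.   1.   0.3] tool axes in analyser (cols) [[0.956, -0.001, 0.294], [-0.001, -1.0, 0.001], [0.294, -0.001, -0.956]]
time: 3.45
tool_pos: [0.4882, -0.0359, 0.0638]
tool_rot: [-0.028, 0.971, 0.188, 0.147]
contact_force: [-1.3, 0.2, -0.2]
gripper_width: -0.0
grasp_force: 0.0
t 3.45 tcp in analyser [-89.9 -37.7  63.8] F [-1.3  0.2 -0.2] tool axes in analyser (cols) [[0.955, 0.0, 0.296], [0.0, -1.0, -0.0], [0.296, 0.0, -0.955]]
```

Scaled: 0.003 m / 0.6 = 0.005, -0.0009 m / 0.6 = -0.0015.

```bash
python3 shift.py '[{"finger_gap":0, "tx":-0.0015, "tz":0.005}, {"finger_gap":0, "tx":-0.0015, "tz":0.005}, {"finger_gap":0}]'; python3 shift.py '[{"finger_gap":0, "tx":-0.001, "tz":0.0033}, {"finger_gap":0, "tx":-0.001, "tz":0.0033}, {"finger_gap":0}]';python3 st.py
python3 - <<'E'
from h import *
im=manip.grab_frame("side");cv2.imwrite("pics/press.png",cv2.resize(im[90:250,190:390],(600,480),interpolation=cv2.INTER_CUBIC)[:,:,::-1])
E
```

```text
time: 3.82
tool_pos: [0.4882, -0.036, 0.0572]
tool_rot: [-0.028, 0.971, 0.188, 0.147]
contact_force: [-1.3, -0.4, 1.7]
gripper_width: 0.003
grasp_force: 0.5
time: 4.2
tool_pos: [0.4881, -0.036, 0.053]
tool_rot: [-0.028, 0.971, 0.188, 0.146]
contact_force: [-3.6, -1.5, 2.1]
gripper_width: -0.0
grasp_force: 1.7
t 4.2 tcp in analyser [-90.  -37.7  53. ] F [-3.6 -1.5  2.1] tool axes in analyser (cols) [[0.955, 0.0, 0.295], [0.0, -1.0, 0.0], [0.295, 0.0, -0.955]]
```

View pics/press.png

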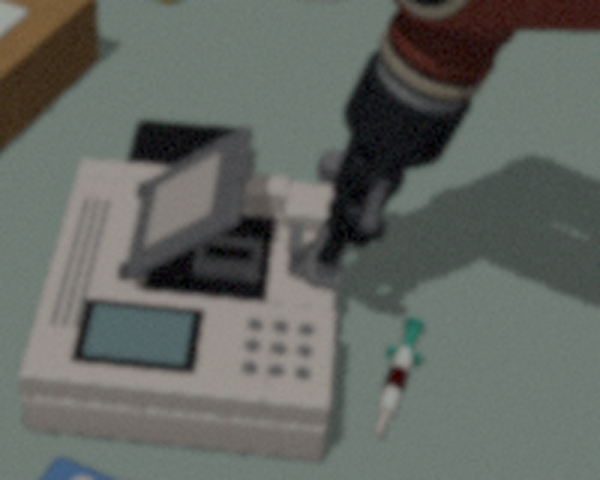

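The side view shows the lid sprung part of the way up, edge near (245,150), with the finger still on the tab. I'll withdraw, tilt further and move in front of the lid edge.

Scaled: -0.03 m / 0.6 = -0.05, -0.008 m / 0.6 = -0.0133, 0.18 rad / 4 = 0.045.

```bash
python3 shift.py '[{"finger_gap":0, "tx":0.0033, "tz":-0.0133}, {"finger_gap":0, "tz":-0.05}, {"finger_gap":0, "tz":-0.05}, {"finger_gap":0, "dry":0.045}, {"finger_gap":0, "dry":0.005}]'; python3 shift.py '[{"finger_gap":0}]'; python3 st.py " -58,-35,111" " -36,-35,111"
python3 - <<'E'
from h import *
im=manip.grab_frame("side");t=manip.grab_frame("top")
c=np.zeros((480,800,3),np.uint8);c[:,:500]=cv2.resize(im[110:254,190:340],(500,480),interpolation=cv2.INTER_CUBIC);c[:255,500:]=cv2.resize(t[115:285,195:395],(300,255));cv2.imwrite("pics/up.png",c[:,:,::-1])
E
```

```text
time: 4.88
tool_pos: [0.4696, -0.0426, 0.1173]
tool_rot: [-0.047, 0.952, 0.183, 0.242]
contact_force: [-0.3, 0.4, -0.4]
gripper_width: 0.003
grasp_force: 0.0
time: 5.0
tool_pos: [0.4712, -0.0427, 0.1186]
tool_rot: [-0.047, 0.952, 0.183, 0.242]
contact_force: [0.5, -0.6, 0.0]
gripper_width: -0.001
grasp_force: 0.0
t 5.0 tcp in analyser [-108.2  -37.6  118.6] F [ 0.5 -0.6  0. ] tool axes in analyser (cols) [[0.878, -0.0, 0.478], [-0.001, -1.0, 0.0], [0.478, -0.001, -0.878]]
 -58,-35,111 shift [ 0.0405 -0.0027  0.0307] rotvec [-0.    -0.498 -0.001]
 -36,-35,111 shift [ 0.0193 -0.      0.0105] rotvec [-0.    -0.498 -0.001]
```

View pics/up.png

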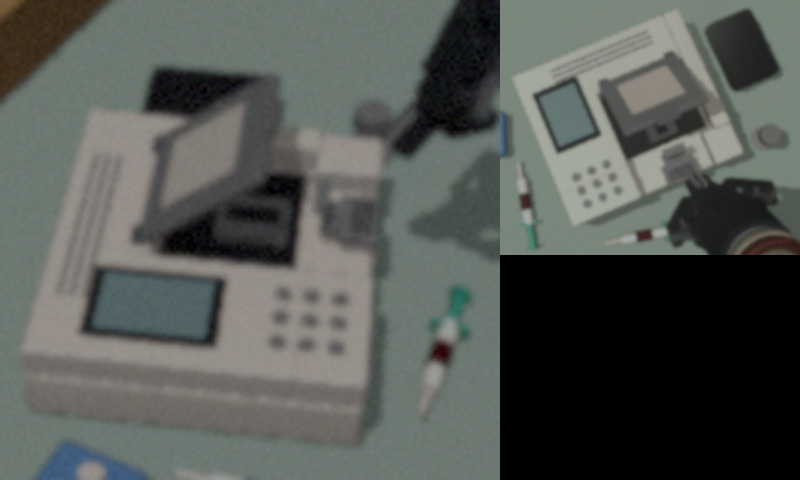

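The lid now rests half open: side free edge runs from (265,178) to (275,85), and top-inset free edge from (617,133) to (706,92). Analyser and syringe1 look unmoved. I'll check the edge's position by triangulation before pushing.

Scaled: 0.02 m / 0.6 = 0.0333, 0.015 m / 0.6 = 0.025.

```bash
python3 - <<'E'
from h import *
v=[.5576,.0325,.3815];A=R.from_euler("z",v[2]).as_matrix()
for a,b in(((273,203.7),(269.5,163.4)),((332.3,176.3),(272.5,135.5))):
    p,e=tri(np.array(a),np.array(b));print((A.T@(p-np.r_[v[:2],0])*1e3).round(1),round(e*1e3,1))
E
python3 shift.py '[{"finger_gap":0, "tx":0.0333, "ty":-0.0017, "tz":0.025}, {"finger_gap":0, "tx":0.0333, "ty":-0.0017, "tz":0.025}, {"finger_gap":0}]'; python3 st.py
```

```text
[-26.6  27.1 138.1] 9.9
[-21.8 -94.  117.7] 11.5
time: 5.48
tool_pos: [0.5176, -0.0214, 0.1116]
tool_rot: [-0.048, 0.951, 0.185, 0.242]
contact_force: [-0.3, 1.1, 0.3]
gripper_width: 0.0
grasp_force: 0.0
t 5.47 tcp in analyser [-57.2 -35.2 111.6] F [-0.3  1.1  0.3] tool axes in analyser (cols) [[0.878, 0.003, 0.478], [0.002, -1.0, 0.002], [0.478, -0.001, -0.878]]
```

The edge comes out around (-24, -33, 128) mm in the analyser's frame, which matches a lid angle of about 0.72. I'll push slowly along the arc.

Scaled: 0.006 m / 0.6 = 0.01, 0.0033 m / 0.6 = 0.0055.

```bash
python3 shift.py '[{"finger_gap":0, "tx":0.01, "tz":0.0055}, {"finger_gap":0, "tx":0.01, "tz":0.0055}, {"finger_gap":0, "tx":0.01, "tz":0.0055}, {"finger_gap":0}]'
python3 shift.py '[{"finger_gap":0, "tx":0.008, "tz":-0.0023}, {"finger_gap":0, "tx":0.008, "tz":-0.0023}, {"finger_gap":0, "tx":0.008, "tz":-0.0023}, {"finger_gap":0, "tx":0.008, "tz":-0.0023}]'
python3 shift.py '[{"finger_gap":0, "tx":0.0083, "tz":-0.0007}, {"finger_gap":0, "tx":0.0083, "tz":-0.0007}, {"finger_gap":0, "tx":0.0083, "tz":-0.0007}, {"finger_gap":0, "tx":0.0083, "tz":-0.0007}]'; python3 st.py " -5,-35,136"
python3 - <<'E'
from h import *
im=manip.grab_frame("side");t=manip.grab_frame("top")
c=np.zeros((480,800,3),np.uint8);c[:,:500]=cv2.resize(im[90:254,190:360],(500,480),interpolation=cv2.INTER_CUBIC);c[:255,500:]=cv2.resize(t[115:285,195:395],(300,255));cv2.imwrite("pics/push.png",c[:,:,::-1])
E
```

```text
time: 5.98
tool_pos: [0.5359, -0.0147, 0.1118]
tool_rot: [-0.047, 0.951, 0.184, 0.243]
contact_force: [-0.6, -0.6, 0.6]
gripper_width: -0.002
grasp_force: 0.0
time: 6.48
tool_pos: [0.549, -0.0094, 0.126]
tool_rot: [-0.047, 0.951, 0.184, 0.243]
contact_force: [0.0, 0.1, -0.1]
gripper_width: 0.004
grasp_force: 0.2
time: 6.98
tool_pos: [0.5646, -0.0031, 0.1368]
tool_rot: [-0.047, 0.951, 0.184, 0.243]
contact_force: [0.5, 0.1, -0.3]
gripper_width: 0.001
grasp_force: 0.2
t 6.97 tcp in analyser [ -6.8 -35.7 136.8] F [ 0.5  0.1 -0.3] tool axes in analyser (cols) [[0.878, 0.0, 0.479], [0.0, -1.0, 0.0], [0.479, -0.0, -0.878]]
 -5,-35,136 shift [ 0.0012 -0.0007  0.0015] rotvec [-0.  -0.5  0. ]
```

View pics/push.png

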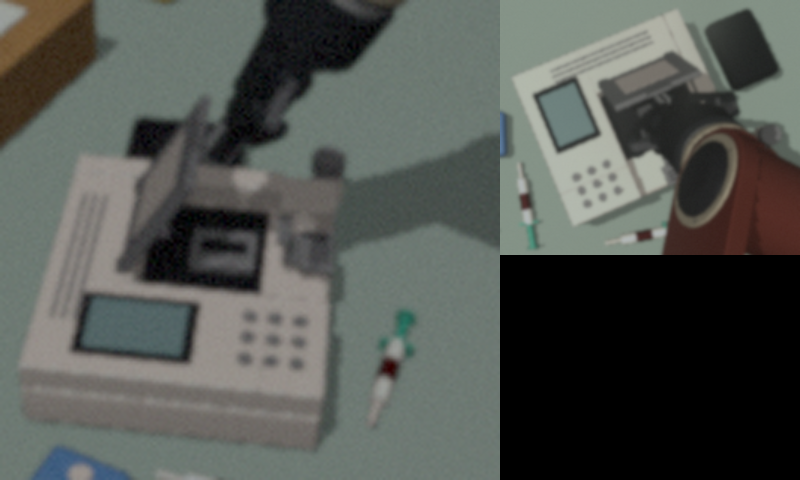

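The side view shows the lid edge at (205,100), now at about 1.1 rad with the fingertips on its underside. The analyser hasn't moved, so I'll continue along the arc.

Scaled: 0.005 m / 0.6 = 0.0083, 0.0006 m / 0.6 = 0.001.

```bash
python3 shift.py '[{"finger_gap":0, "tx":0.0083, "tz":0.001}, {"finger_gap":0, "tx":0.0083, "tz":0.001}, {"finger_gap":0, "tx":0.0083, "tz":0.001}, {"finger_gap":0, "tx":0.0083, "tz":0.001}]'
python3 shift.py '[{"finger_gap":0, "tx":0.008, "tz":0.0027}, {"finger_gap":0, "tx":0.008, "tz":0.0027}, {"finger_gap":0, "tx":0.008, "tz":0.0027}, {"finger_gap":0, "tx":0.008, "tz":0.0027}]'
python3 shift.py '[{"finger_gap":0, "tx":0.0073, "tz":0.004}, {"finger_gap":0, "tx":0.0073, "tz":0.004}, {"finger_gap":0, "tx":0.0073, "tz":0.004}]'
python3 shift.py '[{"finger_gap":0, "tx":0.0067, "tz":0.0047}, {"finger_gap":0, "tx":0.0067, "tz":0.0047}, {"finger_gap":0, "tx":0.0033, "tz":0.0023}, {"finger_gap":0}]'; python3 st.py
python3 - <<'E'
from h import *
im=manip.grab_frame("side");t=manip.grab_frame("top")
c=np.zeros((480,800,3),np.uint8);c[:,:500]=cv2.resize(im[90:254,190:360],(500,480),interpolation=cv2.INTER_CUBIC);c[:255,500:]=cv2.resize(t[115:285,195:395],(300,255));cv2.imwrite("pics/push2.png",c[:,:,::-1])
E
```

```text
time: 7.58
tool_pos: [0.582, 0.0039, 0.1442]
tool_rot: [-0.047, 0.951, 0.184, 0.243]
contact_force: [-0.8, 0.8, -0.2]
gripper_width: 0.006
grasp_force: 0.2
time: 8.07
tool_pos: [0.6005, 0.0113, 0.1477]
tool_rot: [-0.047, 0.951, 0.184, 0.243]
contact_force: [-0.1, -0.3, -0.5]
gripper_width: -0.002
grasp_force: 0.1
time: 8.45
tool_pos: [0.6144, 0.0169, 0.1477]
tool_rot: [-0.047, 0.951, 0.184, 0.243]
contact_force: [-0.2, -0.3, 0.1]
gripper_width: -0.0
grasp_force: 0.0
time: 8.95
tool_pos: [0.6255, 0.0214, 0.1463]
tool_rot: [-0.047, 0.951, 0.184, 0.243]
contact_force: [0.0, 0.5, 0.1]
gripper_width: 0.002
grasp_force: 0.0
t 8.95 tcp in analyser [ 58.8 -35.6 146.3] F [0.  0.5 0.1] tool axes in analyser (cols) [[0.878, 0.001, 0.479], [0.0, -1.0, 0.0], [0.479, -0.0, -0.878]]
```

View pics/push2.png

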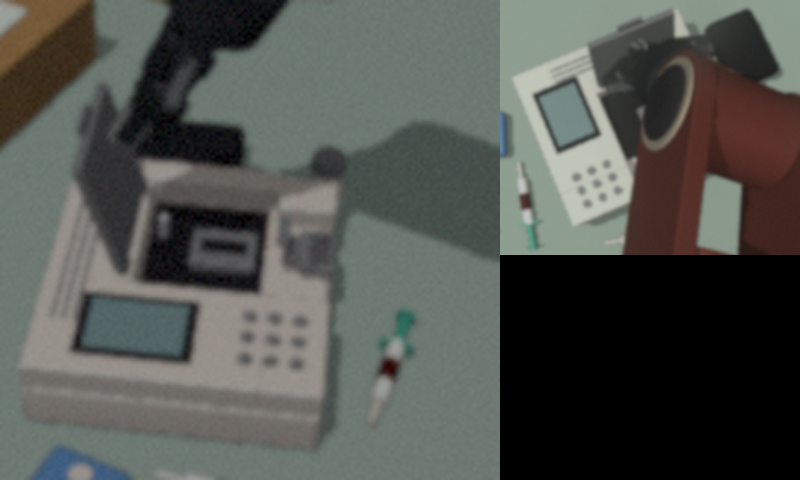

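The lid has gone over backwards to its stop, edge at (100,90) in the side view, and the fingers are no longer loaded. I'll back off up and towards the robot, then check.

Scaled: -0.05 m / 0.6 = -0.0833, -0.04 m / 0.6 = -0.0667.

```bash
python3 shift.py '[{"finger_gap":0, "tx":-0.0167, "tz":-0.0333}, {"finger_gap":0, "tx":-0.0333, "tz":-0.0667}, {"finger_gap":0, "tx":-0.05, "tz":-0.0833}, {"finger_gap":0, "tx":-0.0833, "tz":-0.05}, {"finger_gap":0, "tx":-0.0833, "tz":-0.05}]'
python3 shift.py '[{"finger_gap":0, "tx":-0.0833, "tz":-0.05}, {"finger_gap":0}, {"finger_gap":0}, {"finger_gap":0}, {"finger_gap":0}]'; python3 st.py
python3 - <<'E'
from h import *
im=manip.grab_frame("side");t=manip.grab_frame("top")
c=np.zeros((480,800,3),np.uint8);c[:,:500]=cv2.resize(im[90:300,190:360],(500,480),interpolation=cv2.INTER_CUBIC);c[:255,500:]=cv2.resize(t[115:285,195:395],(300,255));cv2.imwrite("pics/end.png",c[:,:,::-1])
old=cv2.imread("pics/side0.png")[:,:,::-1]
r=(slice(205,245),slice(195,305));print("analyser front-left region diff",np.abs(old[r].astype(int)-im[r]).mean().round(2))
E
```

```text
time: 9.68
tool_pos: [0.4181, -0.0615, 0.2196]
tool_rot: [-0.046, 0.951, 0.185, 0.243]
contact_force: [-0.4, -0.3, -0.1]
gripper_width: -0.0
grasp_force: 0.0
time: 10.3
tool_pos: [0.3658, -0.0819, 0.2206]
tool_rot: [-0.048, 0.951, 0.185, 0.242]
contact_force: [-1.0, 0.0, 0.1]
gripper_width: -0.001
grasp_force: 0.0
t 10.3 tcp in analyser [-220.6  -34.8  220.6] F [-1.   0.   0.1] tool axes in analyser (cols) [[0.878, 0.004, 0.479], [0.002, -1.0, 0.004], [0.479, -0.002, -0.878]]
analyser front-left region diff 3.65
```

View pics/end.png

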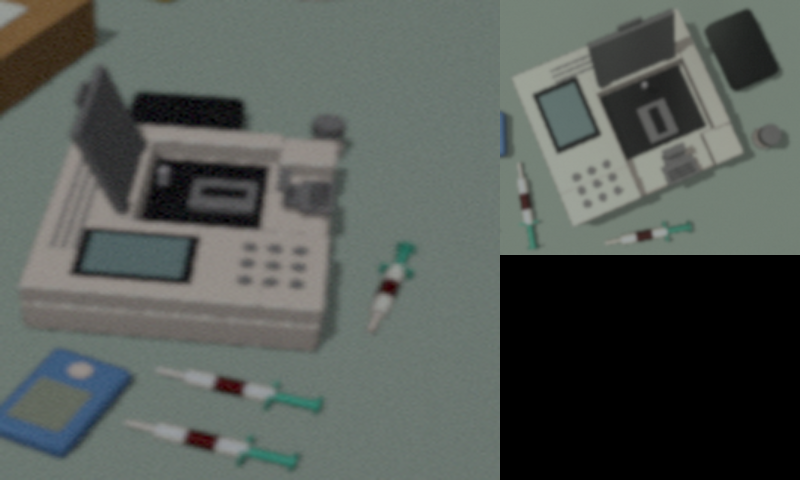

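The lid rests fully open (side view edge at (100,75)). The analyser, syringes, meter, vial and pouch look unmoved, and the robot is clear. Handing in.

```bash
python3 -c "
from plant import manip
print(manip.job_done())"
```

```text
the job is handed in; nothing more can be done
None
```

The release tab was pressed, the lid sprang up and was pushed over to rest fully open, nothing else looks moved in the final pictures, and the job was handed in at about 10 s.

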